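# Hold the stem thermometer in the quench tank's port

## Task

Before the next quench, take the tank's temperature: lift the thermometer with the T-shaped head off its hook on the bench rack, then lower its stem through the pipe stub on the tank's lid until the depth ring on the stem is level with the stub's rim. Nothing of the thermometer may touch the tank, or it would read the steel: finish still holding it there by its head, upright, still and centred in the stub. Leave the hex key hanging and the other tools where they lie.

Things in the scene. Friction and masses are not known exactly. Their poses are not given: they have to be found in the camera images.
- thermometer: Thermometer hanging on either hook of the rack. Black T-head 24 wide (x), 100 long (y), 26 mm high, grey display and two buttons on top; round 8 mm steel stem 130 mm straight down from the middle of its underside (top 12 mm a 16 mm gland). Origin: centre of the head's underside, z up. The head rests on prongs 34 mm either side of the stem; grip its 24 mm width from above at mid-length.
- stem_tip (a point): The lower end of the thermometer's stem, 130 mm below the head's underside.
- depth_ring (a point): Centre of the depth ring on the stem (black rubber O-ring, 13 mm outside diameter, 5 mm high): 45 mm below the head's underside and 85 mm above the tip.
- rack: Fixed steel rack. Origin on the bench under the middle of the hung row, y along it. Two hooks at y = +-68 mm, each two level 8 mm prongs along x, 68 mm apart, top 165 mm up, open toward -x with tips there, 24 to 31 mm from the row, rising 20 mm above the prong tops. Crossbar at x = +64 to +76 mm, below the prongs. A tool raised 140 mm straight up has its stem clear of the prongs.
- hex_key: T-handle hex key, bystander, 0.12 kg, hanging on the other hook: rounded black handle 20 mm wide, 100 mm long, 18 mm high, thin dark hexagonal shank 9 mm thick and 130 mm long, no display, no ring. Origin: centre of the handle's underside.
- tank: Fixed hollow steel quench tank, 360 long (x), 170 wide, 115 mm high, bolted dark lid 374 x 184 x 6 mm (top 121 mm above the bench), bar handle on the lid from x = 0 to +100 mm, top 156 mm above the bench; inner floor 4 mm above the bench. Origin on the bench under the tank's centre, z up.
- port (a point): Centre of the rim (top end) of the upright pipe stub on the tank's lid: 145 mm above the bench, at x = -110 mm, y = 0 of the tank. The stub is a straight round bore 22 mm inside, 29 mm outside, its axis vertical, 40 mm deep from the rim, open into the tank below.
- hammer: Bystander: loose hammer, 300 mm long, lying on the bench.
- brush: Bystander: loose brush, 200 mm long, lying on the bench.
- hammer_head: Bystander: loose forged hammer head without handle, about 113 x 34 x 34 mm, lying on the bench.
Not all that is in view belongs to the job. Leave any orange or purple look-alike of the thermometer alone.

How it is judged:
On the way, in this order (a step that is already met when the one before it is completed fails the run):
1. the thermometer is lifted up off its hook: its head is more than 25 mm above the prongs and it no longer touches the rack (height (world z) of thermometer above 0.19 m and contact force between thermometer and rack below 0.05 N and contact force between the fingers and thermometer above 1 N), for 0.1 s.
2. the stem's tip has gone down into the pipe stub (z of stem_tip in the frame of port between -0.08 and -0.01 m and horizontal distance between stem_tip and port below 0.008 m), for 0.05 s.
At the end, for the whole second after the job is handed in: The fingers hold the thermometer (over 1 N) with its stem through the pipe stub: depth ring within 8 mm of the rim's height and within 4 mm of the stub's axis, tip within 7 mm of the axis, tilt under 0.07 rad, slower than 10 mm/s, touching neither tank nor rack (z of depth_ring in the frame of port between -0.008 and 0.008 m and horizontal distance between depth_ring and port below 0.004 m and horizontal distance between stem_tip and port below 0.007 m and angle between thermometer's own z axis and vertical below 0.07 rad and contact force between thermometer and tank below 0.05 N and contact force between thermometer and rack below 0.05 N and contact force between the fingers and thermometer above 1 N and linear speed of thermometer below 0.01 m/s); the arm keeps its last pose, push and grip.
It fails at once if the thermometer touches the tank, its lid or its pipe stub (over 0.2 N) (contact force between thermometer and tank above 0.2 N).
It fails at once if the hex key is moved by more than 25 mm (distance of hex_key from where it was at the start of the episode above 0.025 m).
It fails at once if the hammer is moved by more than 20 mm (distance of hammer from where it was at the start of the episode above 0.02 m).
It fails at once if the brush is moved by more than 20 mm (distance of brush from where it was at the start of the episode above 0.02 m).
It fails at once if the loose hammer head is moved by more than 20 mm (distance of hammer_head from where it was at the start of the episode above 0.02 m).
It also fails if it takes over 48 s, if anything falls off the work surface, if the arm or the gripper's body presses on something with over 40 N, if the wrist force passes 120 N, or if a joint passes its speed limit or range.

## Robot

A 6-joint arm with a two-finger parallel gripper is mounted at the origin on the work surface. World frame = base frame: x ahead of the robot, y to its left, z up, the work surface at z = 0. Lengths are in m, angles in rad, forces in N, time in s.
With the tool pointing down it reaches from about 0.2 to 0.875 m from the base axis. Payload 3.4 kg.
Tool frame: the origin (TCP) lies at the very end of the fingers, on their centre line; the grasp point (between the pads) lies 19 mm behind it; z points along the fingers, y is the line along which they close (so a half turn about z gives the same grasp; the last joint's range is limited). The gripper opens to 94 mm and grips with 3 to 60 N. Pads are 16 mm wide; open, the fingers measure 119 mm over their backs; the gripper's body (75 mm by 177 mm) begins 78 mm behind the grasp point.
Start: joints at [-0.121, 0.276, 1.505, -0, 1.361, -0.121], TCP at [0.575, -0, 0.205] pointing down, gripper open.
Joint ranges: [-2.89, 2.89], [-0.75, 2.08], [0.22, 2.7], [-1.18, 4.32], [0.11, 2.71], [-2.7, 2.7]. Speed limits (rad/s): [2.57, 2.57, 3.14, 3.14, 3.14, 3.14].

## Interface

Orientations are given as [roll, pitch, yaw] about the fixed x, y, z axes, in that order (R = Rz(yaw) Ry(pitch) Rx(roll)).
In Python, from plant import r, cams, ticket gives the robot as it stands.
- The arm moves only by the shell command python3 -m crank 'ROWS' [FORCE]. ROWS is JSON, a list of rows, each a list of 3 entries, a list of its own where there are three numbers: the shift along the tool's x, y, z in mm, then the turn, a rotation vector about the tool's x, y, z in rad, then the finger opening in mm, from 0 to 94. A call has 1 to 12 rows; each row is the pose to reach, as a shift and turn from the pose commanded when the call began, along the tool's axes at that moment; what a row does not reach only later rows make up. A row lasts 1/8 s, in which the tool goes at most 62.5 mm and 10.7 degrees, less where a joint would pass 70% of its speed; a pose out of reach is approached as far as the arm can. A call with a gripper value outside its range is refused whole. The fingers move at their own pace and stop on an object; FORCE is the grip in N (left out, the last holds). Time passes only in rows, so rows that repeat a pose let the fingers close. It gives the time, the measured TCP pose, the force, the opening and the grip force at its end, in the units of the state.
- r.read_state(): the state, without advancing time (a new reading comes with each control period).
- cams.snapshot(name): name is "scene" or "side" or "wrist"; returns a dict with "frame" (400x640x3 uint8, blue, green, red), "fov_y" (degrees; the focal length in pixels is half the picture's height over the tangent of half this angle, whatever the lens; pixels are square), "cx", "cy" (the principal point, pixels), "world_to_cam" (4x4, takes a point from world to camera coordinates). Camera axes: x right, y up, looking along -z (the intrinsics and any distortion apply to the point x, -y, -z); pixel columns grow to the right and rows downward; lengths in m; the calibration is good to about 2 mm. A picture is of the moment at which its call begins. There is no depth.
- ticket.job_done(): hands the job in; it is judged then, once.
The state is a dict: "clock": time; "q": joint angles; "joint_vel": joint speeds; "joint_efforts": joint torques, N m; "ee_pos": TCP position; "ee_rot": TCP orientation; "ft_force": force on the tool from outside, world axes, zero at the start; "wrist_torque": the same for the moment, N m; "grip_width": finger opening in m; "grasp_force": force on a finger pad.
Only numpy, scipy, OpenCV 4.12 (cv2) and the standard library are available. Lean on these libraries where they do the work, as an engineer would, in place of code of your own. Each camera call takes 0.05 s, during which the arm holds its last target. There are 200 camera calls.

## Working session

There is one attempt and no reset: what is moved stays moved. The work goes in short steps, Python scripts to look and compute and a shell command to move; the robot and the scene stay as the last step left them, time stands still between calls to the robot, and variables do not carry over. Pictures are saved under pics/ and viewed, at most 10 in all, crops included, and the job is handed in when it is done.

```bash
ls; mkdir -p pics
cat > h.py <<'E'
import numpy as np, cv2
from plant import r, cams, ticket
def snap(n,save=None):
    s=cams.snapshot(n)
    if save: cv2.imwrite('pics/'+save,s['frame'])
    return s
def K(s):
    f=200/np.tan(np.radians(s['fov_y'])/2); return f,s['cx'],s['cy']
def proj(s,p):
    f,cx,cy=K(s); c=(s['world_to_cam']@np.append(p,1))[:3]
    return np.array([cx+f*c[0]/-c[2],cy-f*c[1]/-c[2]])
def ray(s,uv):
    f,cx,cy=K(s); M=np.linalg.inv(s['world_to_cam'])
    d=M[:3,:3]@np.array([(uv[0]-cx)/f,-(uv[1]-cy)/f,-1]); return M[:3,3],d
def onz(s,uv,z):
    o,d=ray(s,uv); return o+d*(z-o[2])/d[2]
def tri(obs):
    A=np.zeros((3,3));b=np.zeros(3)
    for s,uv in obs:
        o,d=ray(s,uv); d=d/np.linalg.norm(d); P=np.eye(3)-np.outer(d,d); A+=P;b+=P@o
    p=np.linalg.solve(A,b); return p,[np.round(proj(s,p)-uv,1) for s,uv in obs]
E
python3 - <<'E'
from h import *
import pickle
S={n:snap(n) for n in('scene','side','wrist')}
pickle.dump(S,open('s0.pkl','wb'))
for n,s in S.items(): print(n,[k for k in s],s['fov_y'],s['cx'],s['cy'],np.round(np.linalg.inv(s['world_to_cam']),2).tolist())
f=[S[n]['frame'] for n in('scene','side')]
cv2.imwrite('pics/a.png',f[0]); cv2.imwrite('pics/b.png',f[1])
print(r.read_state())
E
```

```text
pics
scene ['frame', 'fov_y', 'cx', 'cy', 'world_to_cam'] 46.602902441539186 319.9002995017458 198.14972806546993 [[-0.75, -0.48, 0.46, 1.19], [0.66, -0.55, 0.51, 0.78], [0.01, 0.69, 0.73, 1.16], [0.0, 0.0, 0.0, 1.0]]
side ['frame', 'fov_y', 'cx', 'cy', 'world_to_cam'] 50.09151721066975 320.47440515126203 203.57704246995198 [[-0.94, 0.22, -0.26, 0.25], [-0.34, -0.6, 0.72, 0.85], [0.0, 0.77, 0.64, 0.85], [0.0, 0.0, 0.0, 1.0]]
wrist ['frame', 'fov_y', 'cx', 'cy', 'world_to_cam'] 63.927024991515374 322.2325395397503 199.44860358835604 [[1.0, -0.0, 0.0, 0.57], [0.0, 0.96, 0.27, 0.08], [-0.0, -0.27, 0.96, 0.38], [0.0, 0.0, 0.0, 1.0]]
{'clock': 0.15, 'q': array([-1.21001097e-01,  2.76446644e-01,  1.50582758e+00,  9.66951189e-06,
        1.36071659e+00, -1.20977805e-01]), 'joint_vel': array([ 0.00105821, -0.00112975, -0.00461418,  0.0001073 , -0.00031949,
       -0.00052518]), 'joint_efforts': array([ 2.15351523e-03, -4.04925048e+01, -2.37432325e+01,  7.02095032e-02,
        3.15094914e-02, -7.84152348e-05]), 'ee_pos': array([5.74571376e-01, 4.98175391e-05, 2.04811094e-01]), 'ee_rot': array([-3.14020585e+00, -1.78118868e-04,  1.57077089e+00]), 'ft_force': array([0.4915485 , 0.01497442, 0.0653209 ]), 'wrist_torque': array([ 0.0046154 , -0.020758  , -0.01634962]), 'grasp_force': 0.0, 'grip_width': 0.09381709909655969}
```

View pics/a.png

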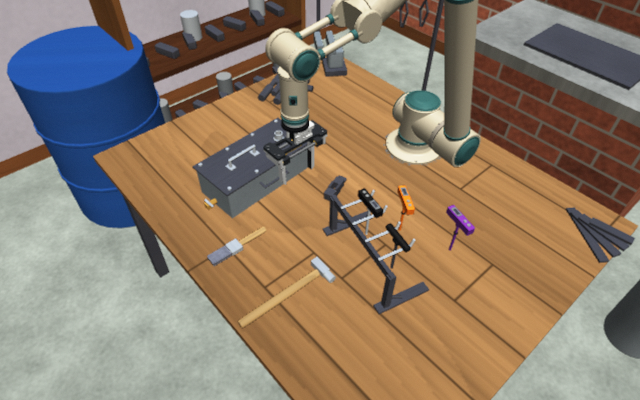

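View pics/b.png

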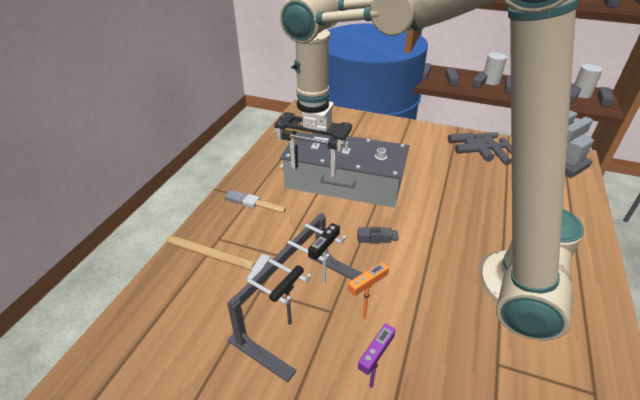

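The black candidates on the rack are one with a display at scene (371,202) / side (324,241), and a plain handle at scene (398,237) / side (287,283). There are also an orange look-alike at scene (406,200) and a purple one at (460,220). I choose the black one with the display. The stub is at side (381,153), and in the scene view it is near (279,133). I'll check all of this in one crop.

Run:
```python
from h import *
import pickle
S=pickle.load(open('s0.pkl','rb'))
c=lambda n,x,y,w,h,k:cv2.resize(S[n]['frame'][y:y+h,x:x+w],None,fx=k,fy=k,interpolation=cv2.INTER_CUBIC)
a=np.hstack([c('scene',320,170,100,75,4),c('side',260,215,100,75,4)])
b=np.hstack([c('scene',240,110,100,75,4),c('side',340,125,100,75,4)])
cv2.imwrite('pics/c.png',np.vstack([a,b]))
```

```text
(no output)
```

View pics/c.png

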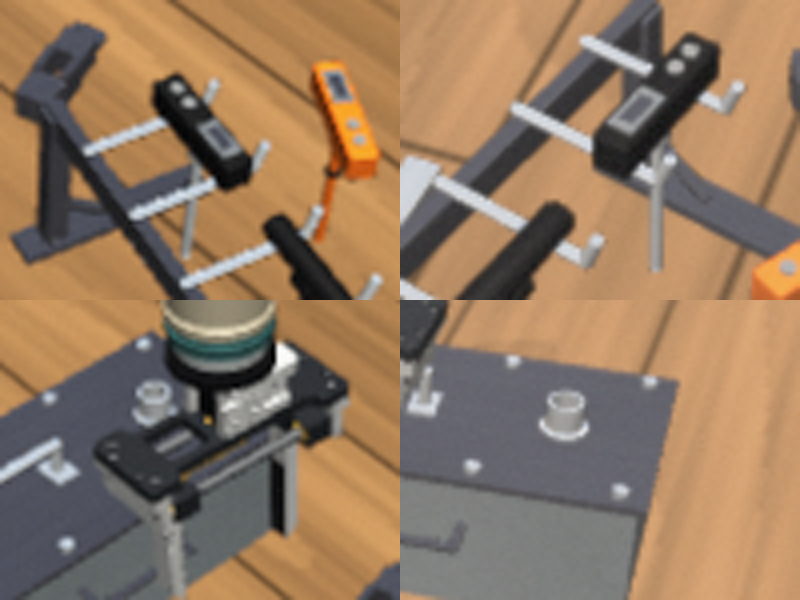

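Run:
```python
from h import *
import pickle
S=pickle.load(open('s0.pkl','rb'))
A,B=S['scene'],S['side']
sc=lambda u,v:np.array([320+u/4,170+v/4]); sd=lambda u,v:np.array([260+(u-400)/4,215+v/4])
for nm,z,ua,ub in [('head',.191,sc(203,128),sd(658,92)),('rim',.145,np.array([278.5,131.5]),np.array([381.8,149.5])),
  ('end display',.191,sc(236,175),sd(616,142)),('end btn',.191,sc(167,81),sd(703,42))]:
  p,e=tri([(A,ua),(B,ub)]); print(nm,p.round(4),e,onz(A,ua,z).round(4),onz(B,ub,z).round(4))
for nm,z,ub in [('tankcornerL',.121,(340+280/4,125+80/4)),('near right',.121,(340+240/4,125+215/4))]: print(nm,onz(B,ub,z).round(3))
for u in [(122,400),(100,392)]:pass
# prong tips (side)
```

```text
head [0.473  0.2059 0.1852] [array([-0.3, -0.9]), array([-0.6,  1.1])] [0.4793 0.2124 0.191 ] [0.471  0.2077 0.191 ]
rim [ 0.4496 -0.2536  0.1479] [array([0. , 0.1]), array([ 0. , -0.1])] [ 0.4473 -0.2568  0.145 ] [ 0.4505 -0.2577  0.145 ]
end display [0.4832 0.2477 0.1804] [array([-0.5, -1.6]), array([-1.1,  1.9])] [0.494  0.2585 0.191 ] [0.4793 0.2512 0.191 ]
end btn [0.4617 0.1586 0.1872] [array([-0.1, -0.4]), array([-0.3,  0.5])] [0.4656 0.1626 0.191 ] [0.4604 0.1608 0.191 ]
tankcornerL [ 0.379 -0.352  0.121]
near right [ 0.371 -0.162  0.121]
```

```bash
python3 -m crank '[[[40,-20,-50],[0,0,0.1],94],[[90,-45,-95],[0,0,0.2],94],[[145,-70,-95],[0,0,0.25],70],[[208,-100,-95],[0,0,0.25],60],[[208,-100,-95],[0,0,0.25],60],[[208,-100,-95],[0,0,0.25],60]]'
python3 - <<'E'
from h import *
import pickle
S={n:snap(n) for n in('scene','side','wrist')}
pickle.dump(S,open('s1.pkl','wb'))
cv2.imwrite('pics/d.png',S['wrist']['frame'])
st=r.read_state();print(st['ee_pos'],st['ee_rot'],st['clock'])
for z in(.165,.191): print(proj(S['wrist'],[.473,.208,z]))
E
```

```text
clock: 0.9
ee_pos: [0.4748, 0.2083, 0.3003]
ee_rot: [3.141, 0.001, 1.323]
ft_force: [-0.1, 0.1, 0.3]
grip_width: 0.061
grasp_force: 0.0
[0.47582102 0.20660614 0.30008002] [3.14148084e+00 1.13608756e-03 1.31911718e+00] 1.05
[319.73877081 188.6875152 ]
[319.5098845  195.28244124]
```

View pics/d.png

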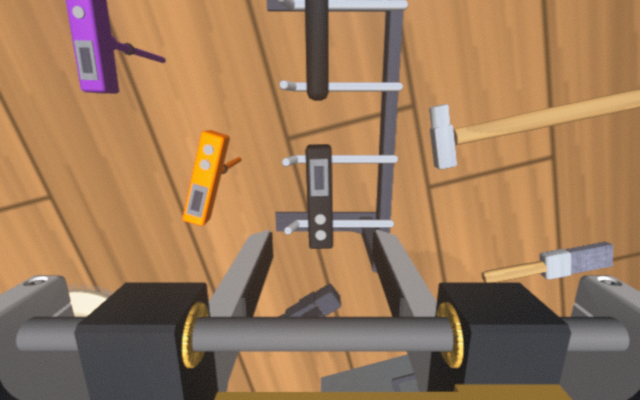

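The thermometer's head spans about (307,145) to (332,248), with the display at the far end. It is lined up with the tool. The hex key is above it at (317,50), and the hammer head is at (313,303). Next I'll refine the head's pose.

Run:
```python
from h import *
import pickle
S=pickle.load(open('s1.pkl','rb'));s=S['wrist']
m=(s['frame'].max(2)<75).astype(np.uint8); m[:135]=0;m[255:]=0;m[:,:300]=0;m[:,340:]=0
m=cv2.morphologyEx(m,cv2.MORPH_CLOSE,np.ones((9,9)));m=cv2.morphologyEx(m,cv2.MORPH_OPEN,np.ones((7,7)))
for v in range(140,256,8):
    x=np.where(m[v])[0]; print(v,(x.min(),x.max()) if len(x) else None,end=' ')
v=np.where(m.any(1))[0];print(v.min(),v.max())
for uv in[(319,145),(320.3,248),(319.7,196)]: print(onz(s,uv,.191).round(4),onz(s,uv,.165).round(4))
```

```text
140 None 148 (np.int64(321), np.int64(329)) 156 (np.int64(322), np.int64(329)) 164 None 172 None 180 None 188 None 196 None 204 (np.int64(308), np.int64(330)) 212 (np.int64(323), np.int64(330)) 220 None 228 None 236 None 244 None 252 None 145 212
[0.4841 0.2529 0.191 ] [0.4832 0.2504 0.165 ]
[0.4605 0.1564 0.191 ] [0.4574 0.1452 0.165 ]
[0.473  0.2073 0.191 ] [0.4711 0.2006 0.165 ]
```

```bash
python3 -m crank '[[[-4,-2,50],[0,0,0],60],[[-4,-2,100],[0,0,0],60],[[-4,-2,125],[0,0,0],60],[[-4,-2,143],[0,0,0],60],[[-4,-2,143],[0,0,0],60],[[-4,-2,143],[0,0,0],15],[[-4,-2,143],[0,0,0],15],[[-4,-2,143],[0,0,0],15],[[-4,-2,143],[0,0,0],15],[[-4,-2,143],[0,0,0],15],[[-4,-2,143],[0,0,0],15]]' 25
```

```text
clock: 2.42
ee_pos: [0.4723, 0.2047, 0.1579]
ee_rot: [3.141, -0.0, 1.321]
ft_force: [1.0, -0.1, 2.8]
grip_width: 0.024
grasp_force: 24.9
```

```bash
python3 -m crank '[[[0,0,-10],[0,0,0],15],[[0,0,-30],[0,0,0],15],[[0,0,-60],[0,0,0],15],[[0,0,-90],[0,0,0],15],[[0,0,-120],[0,0,0],15],[[0,0,-150],[0,0,0],15],[[0,0,-175],[0,0,0],15],[[0,0,-190],[0,0,0],15],[[0,0,-190],[0,0,0],15]]'
```

```text
clock: 3.55
ee_pos: [0.4724, 0.2047, 0.3482]
ee_rot: [3.14, -0.001, 1.321]
ft_force: [-0.4, 0.5, -2.0]
grip_width: 0.0237
grasp_force: 24.9
```

Run:
```python
from h import *
import pickle
S=pickle.load(open('s1.pkl','rb')) # arm away from the tank: free view of the stub
cv2.imwrite('pics/e.png',np.hstack([cv2.resize(S['scene']['frame'][110:160,255:305],None,fx=8,fy=8,interpolation=cv2.INTER_CUBIC),cv2.resize(S['side']['frame'][125:175,357:407],None,fx=8,fy=8,interpolation=cv2.INTER_CUBIC)]))
```

```text
(no output)
```

View pics/e.png

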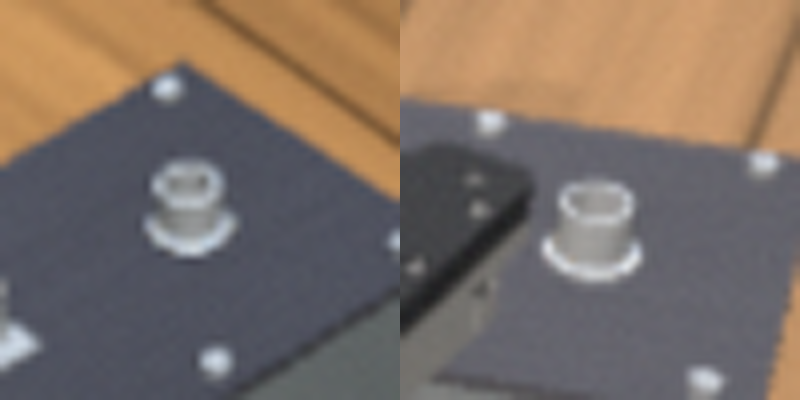

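```bash
python3 -m crank '[[[-25,5,0],[0,0,0],15],[[-75,15,0],[0,0,0],15],[[-130,26,0],[0,0,0],15],[[-185,38,0],[0,0,0],15],[[-240,49,0],[0,0,0],15],[[-295,60,0],[0,0,0],15],[[-350,71,0],[0,0,0],15],[[-400,82,0],[0,0,0],15],[[-435,89,0],[0,0,0],15],[[-450,92,0],[0,0,0],15],[[-450,92,0],[0,0,0],15],[[-450,92,0],[0,0,0],15]]'
python3 - <<'E'
from h import *
import pickle
S={n:snap(n) for n in('scene','side','wrist')}
pickle.dump(S,open('s2.pkl','wb'))
st=r.read_state();print(st['ee_pos'],st['ee_rot'])
s1=pickle.load(open('s1.pkl','rb'))
p,e=tri([(s1['scene'],(277.9,132.3)),(s1['side'],(381.2,149.8))]);print('rim',p,e)
print(onz(s1['scene'],(277.9,132.3),.145),onz(s1['side'],(381.2,149.8),.145))
T=[p[0],p[1],.225]
out=[]
for n in S:
    u=proj(S[n],T).astype(int);print(n,u)
def crop(n,c,h):
    x,y=np.clip(c[0]-h,0,640-2*h),np.clip(c[1]-h,0,400-2*h);print(n,x,y,400/(2*h));return cv2.resize(S[n]['frame'][y:y+2*h,x:x+2*h],(400,400),interpolation=cv2.INTER_CUBIC)
a=np.hstack([crop(n,proj(S[n],T).astype(int),40) for n in('scene','side')])
cv2.imwrite('pics/f.png',a);cv2.imwrite('pics/g.png',S['wrist']['frame'])
E
```

```text
clock: 5.05
ee_pos: [0.4499, -0.2526, 0.3473]
ee_rot: [-3.141, -0.001, 1.322]
ft_force: [0.5, 0.4, -1.6]
grip_width: 0.024
grasp_force: 24.9
[ 0.45008282 -0.25280109  0.34778741] [ 3.14106456e+00 -2.76995589e-04  1.32264715e+00]
rim [ 0.45169653 -0.25460173  0.14532004] [array([-0., -0.]), array([-0.,  0.])]
[ 0.45160588 -0.25470448  0.145     ] [ 0.45177564 -0.25539127  0.145     ]
scene [276 113]
side [383 126]
wrist [324 193]
scene 236 73 5.0
side 343 86 5.0
```

View pics/f.png

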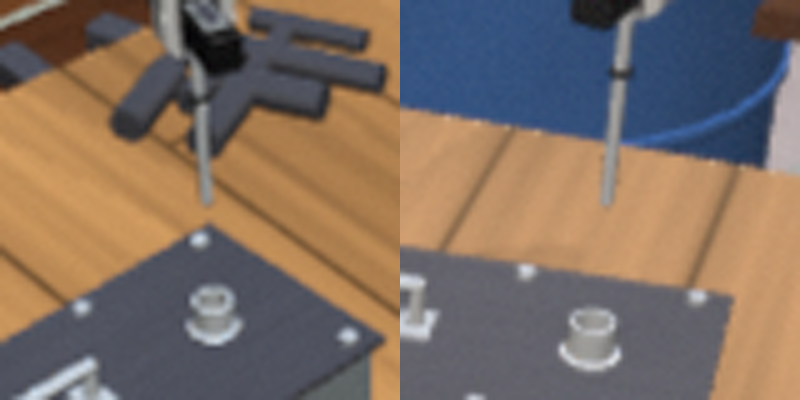

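View pics/g.png

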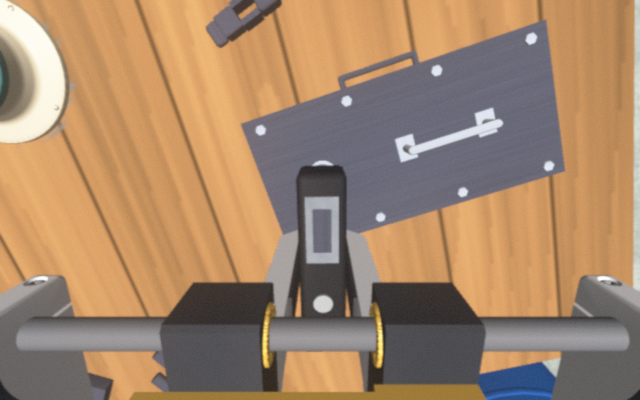

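The pictures show the stem hanging straight with its ring. In the scene crop the tip is at (208,202), the ring at (200,97) and the rim at (213,299). In the side crop they are at (207,202), (221,73) and (193,321). The head hides the stub in the wrist view.

Run:
```python
from h import *
import pickle
S=pickle.load(open('s2.pkl','rb'));A,B=S['scene'],S['side']
a=lambda u,v:(236+(u+.5)/5-.5,73+(v+.5)/5-.5); b=lambda u,v:(343+(u+.5)/5-.5,86+(v+.5)/5-.5)
# stem midline by row from images: fit in grey on zoom
R={}
for n,x,y in[('tip',(208,202),(207,202)),('ring',(200,97),(221,73)),('rim',(213,299),(193,321))]:
    p,e=tri([(A,a(*x)),(B,b(*y))]);R[n]=p;print(n,p.round(4),e)
print('tip-ring',R['tip']-R['ring'],'rim-tip',R['rim']-R['tip'])
for n,z in[('tip',.225),('ring',.31)]: print(n,'expected px',[((proj(s,[.4501,-.2528,z])-o+.5)*5-.5).round(0) for s,o in((A,(236,73)),(B,(343,86)))])
print('rim expected',[((proj(s,R['rim'])-o+.5)*5-.5).round(0) for s,o in((A,(236,73)),(B,(343,86)))])
```

```text
tip [ 0.4509 -0.252   0.2283] [array([-0. , -0.2]), array([-0.1,  0.2])]
ring [ 0.451  -0.2525  0.3098] [array([-0. , -0.1]), array([-0.1,  0.1])]
rim [ 0.4515 -0.2531  0.146 ] [array([-0. , -0.1]), array([-0.1,  0.1])]
tip-ring [-0.0001574   0.00050824 -0.08141451] rim-tip [ 0.00063538 -0.00116198 -0.08235341]
tip expected px [array([208., 204.]), array([208., 208.])]
ring expected px [array([201.,  95.]), array([222.,  73.])]
rim expected [array([213., 298.]), array([193., 322.])]
```

```bash
python3 -m crank '[[[-1,1,20],[0,0,0],15],[[-1,1,40],[0,0,0],15],[[-1,1,55],[0,0,0],15],[[-1,1,65],[0,0,0],15],[[-1,1,65],[0,0,0],15],[[-1,1,65],[0,0,0],15]]'
python3 - <<'E'
from h import *
import pickle
S={n:snap(n) for n in('scene','side')}
pickle.dump(S,open('s3.pkl','wb'))
st=r.read_state();print(st['ee_pos'],st['ee_rot'])
def crop(n,x,y): return cv2.resize(S[n]['frame'][y:y+50,x:x+50],(400,400),interpolation=cv2.INTER_CUBIC)
cv2.imwrite('pics/i.png',np.hstack([crop('scene',253,98),crop('side',357,112)]))
E
```

```text
clock: 5.95
ee_pos: [0.451, -0.2556, 0.2831]
ee_rot: [3.14, 0.0, 1.321]
ft_force: [0.5, -0.1, -1.6]
grip_width: 0.0239
grasp_force: 24.9
[ 0.45100113 -0.25568407  0.28321205] [3.14012804e+00 5.59036303e-04 1.32070911e+00]
```

View pics/i.png

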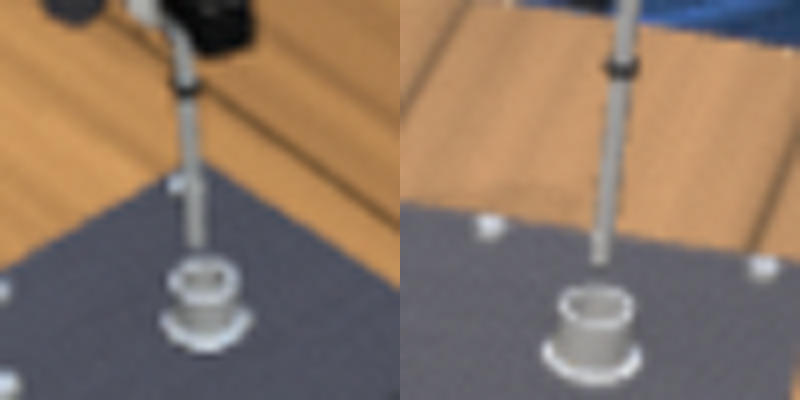

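Both views show the stem upright, with the tip just above the stub. In the scene crop the tip is at (196,243), the ring at (186,90) and the rim at (204,280). In the side crop they are at (199,261), (222,67) and (196,306).

Run:
```python
from h import *
import pickle
S=pickle.load(open('s3.pkl','rb'));A,B=S['scene'],S['side']
oA,oB=np.array([253,98]),np.array([357,112])
g=lambda o,p:o+(np.array(p)+.5)/8-.5
R={}
for n,x,y in[('tip',(196,243),(199,261)),('ring',(186,90),(222,67)),('rim',(204,280),(196,306))]:
    p,e=tri([(A,g(oA,x)),(B,g(oB,y))]);R[n]=p;print(n,p.round(4),e)
# rim vs stem axis: hold heights fixed and compare each view separately
ax=(R['tip']+R['ring'])/2; d=R['rim']-ax; print(d, R['rim']-R['tip'],R['rim']-R['ring'])
for s,o,nm,x,t in((A,oA,'A',(204,280),(196,243)),(B,oB,'B',(196,306),(199,261))):
    print(nm,onz(s,g(o,x),.145)-onz(s,g(o,t),.1605))
w=d[:2]; c,si=np.cos(1.321),np.sin(1.321); print('tool mm',1e3*(c*w[0]+si*w[1]),1e3*(si*w[0]-c*w[1]))
```

```text
tip [ 0.4531 -0.2558  0.1643] [array([-0., -0.]), array([-0.,  0.])]
ring [ 0.4529 -0.2555  0.2452] [array([-0.1, -0.4]), array([-0.2,  0.4])]
rim [ 0.452  -0.2533  0.1456] [array([-0. , -0.2]), array([-0.1,  0.2])]
[-0.00093933  0.00227644 -0.05913681] [-0.00104057  0.00243689 -0.01869015] [-0.00083808  0.00211598 -0.09958346]
A [ 0.00164286  0.00626849 -0.0155    ]
B [-0.00200849  0.00691389 -0.0155    ]
tool mm 1.9735744955880623 -1.472921740017686
```

```bash
python3 -m crank '[[[1.5,-1.5,0],[0,0,0],15],[[1.5,-1.5,0],[0,0,0],15],[[1.5,-1.5,10],[0,0,0],15],[[1.5,-1.5,22],[0,0,0],15],[[1.5,-1.5,34],[0,0,0],15],[[1.5,-1.5,46],[0,0,0],15],[[1.5,-1.5,58],[0,0,0],15],[[1.5,-1.5,68],[0,0,0],15],[[1.5,-1.5,76],[0,0,0],15],[[1.5,-1.5,80],[0,0,0],15],[[1.5,-1.5,80],[0,0,0],15],[[1.5,-1.5,80],[0,0,0],15]]'
python3 - <<'E'
from h import *
import pickle
S={n:snap(n) for n in('scene','side')}
pickle.dump(S,open('s4.pkl','wb'))
st=r.read_state();print(st['ee_pos'],st['ee_rot'],st['ft_force'])
def crop(n,x,y): return cv2.resize(S[n]['frame'][y:y+40,x:x+40],(400,400),interpolation=cv2.INTER_CUBIC)
cv2.imwrite('pics/j.png',np.hstack([crop('scene',258,108),crop('side',361,122)]))
E
```

```text
clock: 7.55
ee_pos: [0.4498, -0.2537, 0.2029]
ee_rot: [3.141, 0.0, 1.321]
ft_force: [-0.1, -0.3, -1.4]
grip_width: 0.0242
grasp_force: 24.9
[ 0.44980707 -0.25372675  0.20289877] [3.14064765e+00 3.55098146e-04 1.32083881e+00] [-0.3476203   0.59694762 -2.37433772]
```

View pics/j.png

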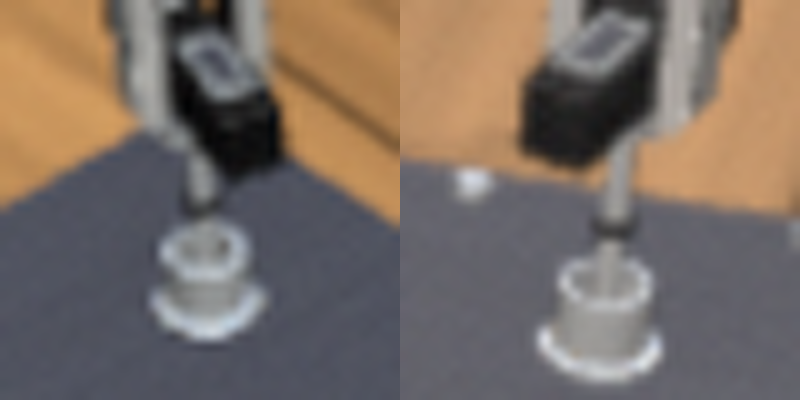

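The stem is inside the stub. In the scene crop the ring is at (201,206) and the rim at (206,251). In the side crop the ring is at (213,228) and the rim at (204,283).

Run:
```python
from h import *
import pickle
S=pickle.load(open('s4.pkl','rb'));A,B=S['scene'],S['side']
oA,oB=np.array([258,108]),np.array([361,122])
g=lambda o,p:o+(np.array(p)+.5)/10-.5
R={}
for n,x,y in[('ring',(201,206),(213,228)),('rim',(206,251),(204.5,283))]:
    p,e=tri([(A,g(oA,x)),(B,g(oB,y))]);R[n]=p;print(n,p.round(4),e)
d=R['rim']-R['ring'];print(d)
w=d[:2]; c,si=np.cos(1.321),np.sin(1.321); print('tool mm',1e3*(c*w[0]+si*w[1]),1e3*(si*w[0]-c*w[1]))
```

```text
ring [ 0.4517 -0.2544  0.1642] [array([-0. , -0.2]), array([-0.1,  0.2])]
rim [ 0.4521 -0.2527  0.1457] [array([-0. , -0.2]), array([-0.1,  0.2])]
[ 0.00039095  0.00163347 -0.01851159]
tool mm 1.679417262283068 -0.024987429822805465
```

```bash
python3 -m crank '[[[1,0,4],[0,0,0],15],[[1,0,8],[0,0,0],15],[[1,0,12],[0,0,0],15],[[1,0,15],[0,0,0],15],[[1,0,16],[0,0,0],15],[[1,0,16],[0,0,0],15],[[1,0,16],[0,0,0],15],[[1,0,16],[0,0,0],15]]'
python3 - <<'E'
from h import *
import pickle
S={n:snap(n) for n in('scene','side')}
pickle.dump(S,open('s5.pkl','wb'))
st=r.read_state();print(st['ee_pos'],st['ee_rot'],st['ft_force'],st['joint_vel'])
def crop(n,x,y): return cv2.resize(S[n]['frame'][y:y+40,x:x+40],(400,400),interpolation=cv2.INTER_CUBIC)
cv2.imwrite('pics/k.png',np.hstack([crop('scene',258,108),crop('side',361,122)]))
E
```

```text
clock: 8.65
ee_pos: [0.4499, -0.2526, 0.1866]
ee_rot: [3.141, 0.0, 1.321]
ft_force: [-0.3, 0.2, -1.4]
grip_width: 0.0237
grasp_force: 24.9
[ 0.44985289 -0.2526067   0.18656145] [3.14133123e+00 4.23991903e-05 1.32084065e+00] [ 0.83590339 -0.10793812 -1.85032098] [-8.74002819e-04  2.06518477e-03  1.89675034e-03 -1.56460321e-03
 -5.43452436e-04  9.68168530e-05]
```

View pics/k.png

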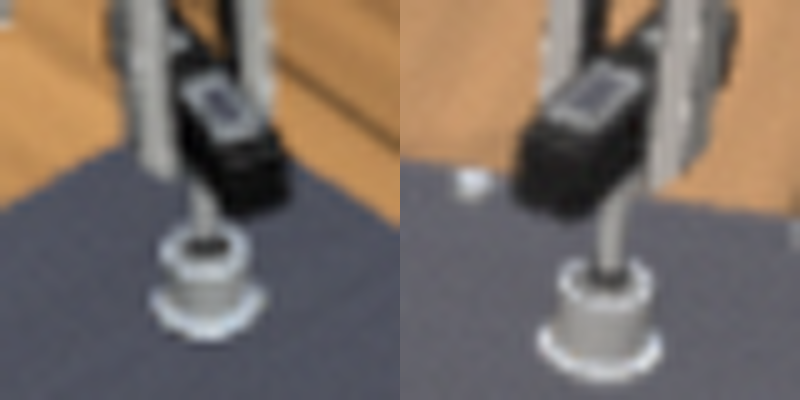

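The ring sits centred in the rim in both views: ring (206,245) and rim (206,251) in the scene crop, ring (605,278) and rim (604,283) in the side crop. It is about 2–3 mm above the rim, as intended.

```bash
python3 -c "
from plant import ticket
print(ticket.job_done())"
```

```text
the job is handed in; nothing more can be done
None
```

The job is handed in, with no verdict returned: the arm still holds the thermometer by its head, upright and centred in the stub, the depth ring an estimated 2–3 mm above the rim (within the 8 mm allowed) and no sign of contact in the last force reading or pictures.

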